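# Hold the tape tensioner back for a roll change

### The job

Get the counter-top tape dispenser ready for a roll change: pull the yellow lock cap up out of its snap, all the way to its raised stop, then push the red sprung tensioner arm away from the tape roll by its green thumb post, past the click of the brass pawl. Keep the arm held back there with your fingers on the post: the job finishes while you are still holding it, because the spring throws the arm back as soon as you let go. Leave the spare roll, the tumbler and the small carton alone.

Things in the scene. Friction and masses are not known exactly. Their poses are not given: they have to be found in the camera images.
- dispenser: Grey tape dispenser fixed to the counter; base plate 270 x 250 x 14 mm, centred at (40, -10) mm in this frame; origin on the counter, z up, tape roll on the +y side. Roll: 110 mm diameter, top 62 mm up, on a spindle (top 78 mm) at (-15, 40) mm. Arm pivot at (70, -30) mm, lock cap at (28, -46) mm, thumb post at (-55, -30) mm with the arm at rest.
- tensioner_pivot (a point): Point on the vertical pivot axis of the red tensioner arm, 52 mm above the counter; axes as the dispenser's.
- tensioner (a joint): Angle of the red arm (rad): 0 at rest, pointing from the pivot along the dispenser's -x; grows anticlockwise from above (post leaves the roll); stop at 0.78. Spring at the post: about 3 N at rest to 7.5 N. Blocked near 0 while the lock cap is down. Click bump from 0.27 to 0.53, some 2 N extra; past the click above 0.54. It does not latch: let go and the arm springs back.
- thumb_post: Green upright round post at the arm's free end, 16 mm diameter, 125 mm from the pivot; origin on its axis 100 mm above the counter, the post reaching from 58 to 120 mm. It moves with the arm and turns freely about its own upright axis. May be pinched from above or pushed.
- lock_cap (a joint): Height of the yellow lock cap above its lowered position (m): 0 lowered (locks the arm), 0.024 raised to its stop (arm free). It slides straight up; a click detent holds it down (about 7 N to pull it free within the first 0.006), after which it slides lightly (about 1.5 N) and stays where it is left.
- lock_cap_grip (a point): Point on the lock cap's axis, 22 mm above its underside and 10 mm below its top. The yellow cap is a round cylinder, 28 mm diameter, 32 mm tall, standing on a steel bridge 24 mm wide whose top is 70 mm above the counter, so this point is 92 mm above the counter with the cap lowered, 116 mm raised.
- pawl (a joint): Retraction of the brass pawl slider (m) beyond the arm's tail: 0 home (sprung), about 0.003 while the arm's brass tooth passes its roller nose.
- spare_roll: Bystander: spare tan tape roll lying flat, 100 mm diameter, 46 mm tall; origin at the centre of its underside.
- tumbler: Bystander: glass tumbler, 68 mm diameter at the rim, 95 mm tall; origin at the centre of its underside.
- carton: Bystander: small closed cardboard carton, 90 x 70 x 50 mm; origin at the centre of its underside.

How it is judged:
On the way, in this order (a step that is already met when the one before it is completed fails the run):
1. the lock cap is pulled up while the arm is still at rest (value of joint lock_cap above 0.017 m and value of joint tensioner below 0.2 rad), for 0.1 s.
2. the fingers hold the arm past the click, with the pawl back home (value of joint tensioner above 0.54 rad and value of joint pawl below 0.0012 m and contact force between the fingers and thumb_post above 1.5 N), for 0.2 s.
At the end, for the whole second after the job is handed in: Lock cap up (above 17 of 24 mm), tensioner arm held past the click (above 0.54 rad, pawl home within 1.2 mm) by the fingers pressing or pinching the thumb post with more than 1.5 N, bystanders within 30 mm of where they stood and the tumbler upright (all of step 2 and value of joint lock_cap above 0.017 m and distance of each of spare_roll, tumbler, carton from where it was at the start of the episode below 0.03 m and angle between tumbler's own z axis and vertical below 0.3 rad); the arm keeps its last pose, push and grip.
It fails at once if a bystander is shoved more than 30 mm or the tumbler is tipped (distance of any of spare_roll, tumbler, carton from where it was at the start of the episode above 0.03 m or angle between tumbler's own z axis and vertical above 0.3 rad).
It also fails if it takes over 48 s, if anything falls off the work surface, if the arm or the gripper's body presses on something with over 40 N, if the wrist force passes 120 N, or if a joint passes its speed limit or range.

### The arm

A 6-joint arm with a two-finger parallel gripper is mounted at the origin on the work surface. World frame = base frame: x ahead of the robot, y to its left, z up, the work surface at z = 0. Lengths are in m, angles in rad, forces in N, time in s.
With the tool pointing down it reaches from about 0.3 to 0.875 m from the base axis. Payload 4.2 kg.
Tool frame: the origin (TCP) lies at the very end of the fingers, on their centre line; the grasp point (between the pads) lies 19 mm behind it; x points along the fingers, z is the direction in which the jaws open and shut, and the axes are right-handed (so a half turn about x gives the same grasp; the last joint's range is limited). The gripper opens to 85 mm and grips with 20 to 120 N. Pads are 22 mm wide; open, the fingers measure 114 mm over their backs; the gripper's body (76 mm by 85 mm) begins 54 mm behind the grasp point. The pads swing forward as they close: fully open they stand 13 mm farther back than shut.
Start: joints at [1.176, 0.32, 1.565, -0, 1.257, -0.02], TCP at [0.211, 0.535, 0.202] pointing down, gripper open.
Joint ranges: [-3.11, 3.11], [-0.84, 2.01], [0.21, 2.61], [-1.34, 4.49], [0.05, 2.63], [-2.56, 2.56]. Speed limits (rad/s): [2.57, 2.57, 3.14, 3.14, 3.14, 3.14].

### API

Orientations are given as a unit quaternion [x, y, z, w].
In Python, from station import get_obs, vision, arm gives the robot as it stands.
- The arm moves only by the tool step_arm, never from a script. Its argument "moves" is a list that holds one entry, the list of rows, each a list of 7 numbers: the closure, from 0 (fully open) to 1 (shut), then the shift along the tool's x, y, z in mm, then the turn, a rotation vector about the tool's x, y, z in rad. A call has 1 to 12 rows; each row is the pose to reach, as a shift and turn from the pose commanded when the call began, along the tool's axes at that moment; what a row does not reach only later rows make up. A row lasts 1/10 s, in which the tool goes at most 50 mm and 8.59 degrees, less where a joint would pass 70% of its speed; a pose out of reach is approached as far as the arm can. A call with a gripper value outside its range is refused whole. The fingers move at their own pace and stop on an object; the grip force is fixed at half the most. Time passes only in rows, so rows that repeat a pose let the fingers close. It gives the time, the measured TCP pose, the force and the opening at its end, in the units of the state.
- get_obs(): the state, without advancing time (a new reading comes with each control period).
- vision.get_image(name): name is "scene" or "top"; returns a dict with "image" (480x640x3 uint8, blue, green, red), "fx", "fy", "cx", "cy" (pixels), "k1" (the pictures are not rectified: a ray, as slopes to the right and down, at radius r is drawn at 1 + k1 r^2 times it, then the intrinsics apply), "R" (3x3) and "t" (3): a world point X has camera coordinates R X + t. Camera axes: x right, y down, z forward; pixel columns grow to the right and rows downward; lengths in m; the calibration is good to about 2 mm. A picture is of the moment at which its call begins. There is no depth.
- arm.finish_job(): hands the job in, once; it reports no verdict.
The state is a dict: "t": time; "q": joint angles; "joint_velocities": joint speeds; "joint_efforts": joint torques, N m; "position": TCP position; "eef_rot": TCP orientation; "contact_force": force on the tool from outside, world axes, zero at the start; "ft_torque": the same for the moment, N m; "opening": finger opening in m.
Only numpy, scipy, OpenCV 4.12 (cv2) and the standard library are available. Lean on these libraries where they do the work, as an engineer would, in place of code of your own. Each camera call takes 0.05 s, during which the arm holds its last target.

## Working session

There is one attempt and no reset: what is moved stays moved. The work goes in short steps, Python scripts to look and compute and a tool call to move; the robot and the scene stay as the last step left them, time stands still between calls to the robot, and variables do not carry over. Pictures are saved under pics/ and viewed, and the job is handed in when it is done.

Besides the shell and the picture viewer there is one more tool, called after "Call:" as a command line: name --argument value ..., lists and objects as JSON in quotes. step_arm: Moves the arm, as the interface text tells. Its arguments: {"type":"object","properties":{"moves":{"type":"array"}},"required":["moves"]}

```bash
mkdir -p pics; python3 - <<'E'
from station import get_obs, vision, arm
import cv2,numpy as np
for n in("scene","top"):
    d=vision.get_image(n); cv2.imwrite(f"pics/{n}0.png",d["image"])
    print(n,{k:(np.round(v,4).tolist() if k!="image" else 0) for k,v in d.items()})
o=get_obs();print(o)
E
```

```text
scene {'image': 0, 'fx': 456.8346, 'fy': 456.8346, 'cx': 322.119, 'cy': 241.7359, 'k1': -0.018, 'R': [[0.2005, 0.9796, 0.0143], [0.6944, -0.1317, -0.7074], [-0.6911, 0.1518, -0.7067]], 't': [-0.1407, -0.3347, 1.4033]}
top {'image': 0, 'fx': 605.0461, 'fy': 605.0461, 'cx': 330.7731, 'cy': 235.9124, 'k1': -0.1562, 'R': [[-0.0185, -0.9998, -0.0096], [-0.9901, 0.0196, -0.1392], [0.1394, 0.0069, -0.9902]], 't': [0.0614, 0.5941, 1.0662]}
{'t': 0.1, 'q': array([ 1.17602326e+00,  3.20254865e-01,  1.56554542e+00, -8.50238023e-06,
        1.25737371e+00, -1.99886458e-02]), 'joint_velocities': array([ 0.00087169, -0.00107336, -0.00271402, -0.00058339, -0.00062898,
        0.00149023]), 'joint_efforts': array([ 5.62527694e-04, -4.16404402e+01, -2.34703177e+01, -9.64754054e-05,
        4.95295521e-03,  1.38475633e-05]), 'position': array([0.2103115 , 0.53466726, 0.20135542]), 'eef_rot': array([-0.3984065 ,  0.58486139,  0.39779079,  0.58392799]), 'contact_force': array([-0.4389187 ,  0.68114741,  0.86765057]), 'ft_torque': array([0.03483664, 0.00078552, 0.0571127 ]), 'opening': 0.08566653664990134}
```

View pics/scene0.png

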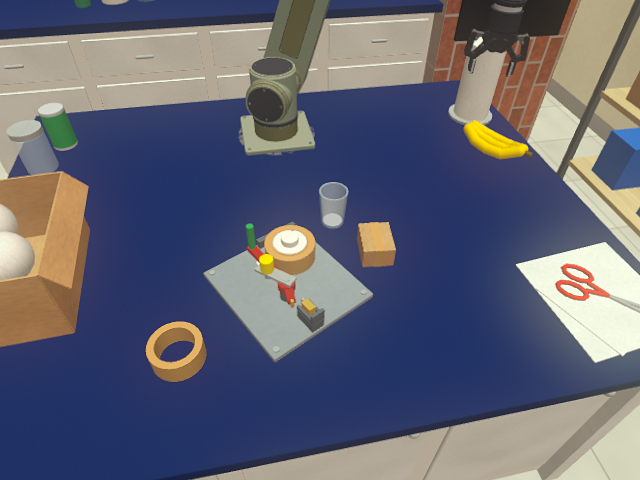

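View pics/top0.png

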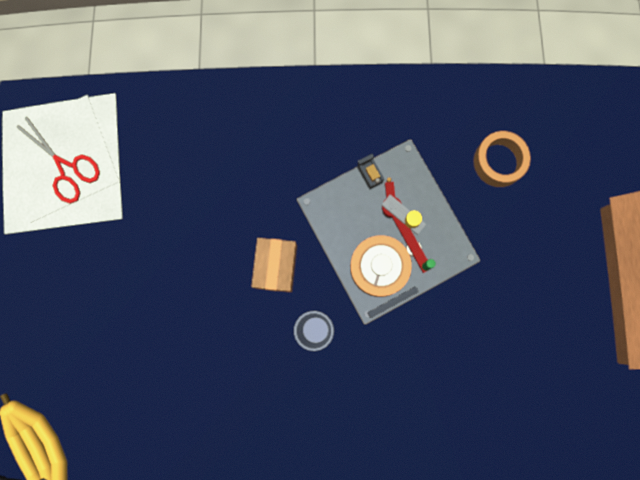

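```bash
python3 - <<'E'
import cv2
a=cv2.imread("pics/top0.png")[130:330,290:490]; cv2.imwrite("pics/topc.png",cv2.resize(a,(600,600),interpolation=2))
a=cv2.imread("pics/scene0.png")[210:360,190:390]; cv2.imwrite("pics/scc.png",cv2.resize(a,(800,600),interpolation=2))
E
```

```text
(no output)
```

View pics/topc.png

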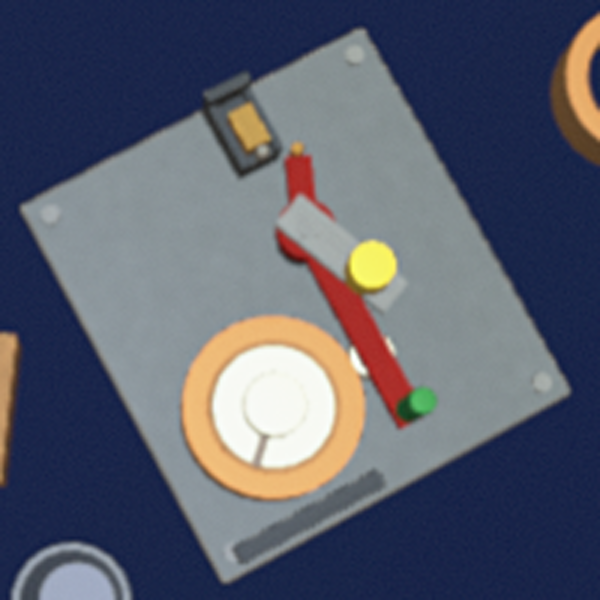

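View pics/scc.png

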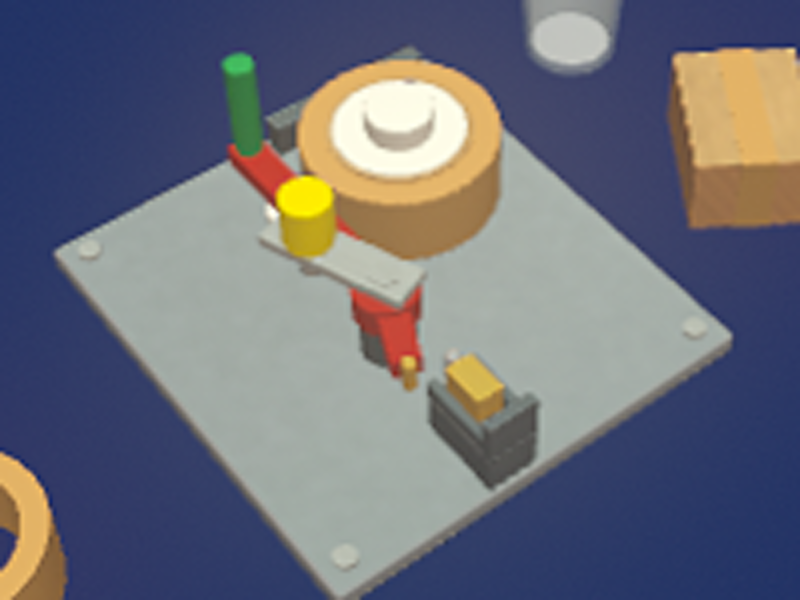

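```bash
cat > h.py <<'E'
import cv2,numpy as np
from station import get_obs, vision, arm
from scipy.optimize import least_squares
from scipy.spatial.transform import Rotation as Ro
cams={n:vision.get_image(n) for n in("scene","top")} if 0 else None
def proj(c,X):
    p=c["R"]@X+c["t"]; s=p[:2]/p[2]; s=s*(1+c["k1"]*(s@s)); return s*c["fx"]+[c["cx"],c["cy"]]
def loc(p,l): 
    c,s=np.cos(p[2]),np.sin(p[2]); return np.array([p[0]+c*l[0]-s*l[1],p[1]+s*l[0]+c*l[1],l[2]])
E
python3 - <<'E'
from h import *
T=vision.get_image("top");S=vision.get_image("scene")
m=lambda *a:np.array(a)/1e3
pts={'mm':m(-95,-135,14),'pm':m(175,-135,14),'pp':m(175,115,14),'mp':m(-95,115,14),'cap':m(28,-46,102),'post':m(-55,-30,120),'sp':m(-15,40,78)}
top={'mm':(571,393),'pm':(363,28),'pp':(20,207),'mp':(224,583),'cap':(372,265),'post':(424,402),'sp':(275,404)}
sc={'mm':(57,252),'pm':(338,600),'pp':(732,336),'cap':(306,196),'post':(239,63),'sp':(400,105)}
obs=[(T,pts[k],(np.array(v)+.5)/3-.5+[290,130],'T'+k) for k,v in top.items()]+[(S,pts[k],(np.array(v)+.5)/4-.5+[190,210],'S'+k) for k,v in sc.items()]
f=lambda p:np.concatenate([proj(c,loc(p,l))-u for c,l,u,_ in obs])
r=least_squares(f,[.4,-.1,-2.6+3.14+0*0],loss='soft_l1')
for y0 in (0,1.5,3,-1.5):
    q=least_squares(f,[.5,-.1,y0],loss='soft_l1')
    if q.cost<r.cost:r=q
print(r.x,r.cost)
for (c,l,u,n),e in zip(obs,f(r.x).reshape(-1,2)):print(n,e.round(2))
for k in('cap','post'):print(k,loc(r.x,pts[k]))
print('pivot',loc(r.x,m(70,-30,52)))
for a in(.3,.6,.65,.7,.78):
    print(a,loc(r.x,np.array([.07-.125*np.cos(a),-.03-.125*np.sin(a),.1])))
o=get_obs();print(Ro.from_quat(o['eef_rot']).as_matrix().round(3))
# bystanders approx
def ray(c,u,z):
    g=lambda X:proj(c,np.array([X[0],X[1],z]))-u
    return least_squares(g,[.5,-.1]).x
print('tumbler',ray(T,(314,330),.095),'carton',ray(T,(274,265),.05),'roll',ray(T,(502,158),.046))
E
```

```text
[ 0.56907398 -0.06718881  0.47392364] 2.414982750880784
Tmm [0.57 0.15]
Tpm [-0.11 -0.67]
Tpp [-0.4 -0.3]
Tmp [-0.23  0.86]
Tcap [0.04 0.18]
Tpost [-0.32 -0.32]
Tsp [0.1  0.16]
Smm [-1.26 -0.61]
Spm [-0.2   0.15]
Spp [ 1.12 -0.18]
Scap [ 0.01 -0.08]
Spost [-0.04  0.1 ]
Ssp [-0.18  0.44]
cap [ 0.61498147 -0.09534023  0.102     ]
post [ 0.53382726 -0.1189833   0.12      ]
pivot [ 0.64505032 -0.06193568  0.052     ]
0.3 [ 0.5556536  -0.14930402  0.1       ]
0.6 [ 0.58546548 -0.17182038  0.1       ]
0.65 [ 0.59103189 -0.17466105  0.1       ]
0.7 [ 0.59673332 -0.17721997  0.1       ]
0.78 [ 0.60610076 -0.18071249  0.1       ]
[[-0.    -0.931  0.366]
 [-0.001  0.366  0.931]
 [-1.     0.    -0.001]]
tumbler [0.42555346 0.08139206] carton [0.54286277 0.15372428] roll [ 0.73626425 -0.27505604]
```

Call:
step_arm --moves '[[[0,0,-38,-27,0.12,0,0],[0,0,-76,-55,0.24,0,0],[0,0,-114,-82,0.365,0,0],[0,0,-152,-110,0.486,0,0],[0,0,-190,-137,0.61,0,0],[0,0,-228,-165,0.73,0,0],[0,0,-266,-192,0.85,0,0],[0,0,-304,-220,0.97,0,0],[0,0,-342,-247,1.09,0,0],[0,0,-380,-274,1.216,0,0],[0,0,-418,-302,1.34,0,0],[0,0,-456,-329,1.46,0,0]]]'

```text
t: 1.4
position: [0.515, 0.0601, 0.2021]
eef_rot: [0.095, 0.701, -0.095, 0.701]
contact_force: [1.3, 0.3, 0.1]
opening: 0.085
```

```bash
cat >> h.py <<'E'
def plan(P,jaw,o=None):
    "TCP target P, jaw axis (tool z) world angle deg -> shift mm, rot"
    o=o or get_obs(); R0=Ro.from_quat(o['eef_rot']).as_matrix()
    a=np.radians(jaw); z=np.array([np.cos(a),np.sin(a),0]); x=np.array([0,0,-1.]); R1=np.stack([x,np.cross(z,x),z],1)
    print('t',o['t'],'pos',o['position'].round(4),'f',o['contact_force'].round(1),'open',round(o['opening'],4),'q',o['q'].round(2))
    print('shift',(R0.T@(np.array(P)-o['position'])*1e3).round(1),'rot',Ro.from_matrix(R0.T@R1).as_rotvec().round(3)); print(R0.round(3).tolist())
E
python3 -c "
from h import *
plan([.615,-.0953,.15],-43)"
```

```text
t 1.4 pos [0.515  0.0601 0.2021] f [1.3 0.3 0.1] open 0.085 q [0.09 0.23 1.69 0.   1.22 0.36]
shift [  52.1 -123.2  137.7] rot [ 0.481 -0.    -0.   ]
[[0.0, 0.266, 0.964], [0.0, 0.964, -0.266], [-1.0, 0.0, 0.0]]
```

Call:
step_arm --moves '[[[0.3,0,-31,34,0.12,0,0],[0.3,0,-62,69,0.24,0,0],[0.3,0,-93,104,0.36,0,0],[0.3,25,-123,137,0.481,0,0],[0.3,52,-123,137,0.481,0,0],[0.3,52,-123,137,0.481,0,0]]]'

```text
t: 2.0
position: [0.612, -0.0933, 0.1455]
eef_rot: [0.257, 0.662, -0.259, 0.655]
contact_force: [-1.6, 0.6, -1.1]
opening: 0.0595
```

```bash
python3 - <<'E'
from h import *
plan([.615,-.0953,.074],-43)
a=vision.get_image("top")["image"][130:330,290:490]; a=cv2.resize(a,(600,600),interpolation=2)
b=vision.get_image("scene")["image"][150:300,190:390]; b=cv2.resize(b,(800,600),interpolation=2)
cv2.imwrite("pics/a1.png",a);cv2.imwrite("pics/b1.png",b)
E
```

```text
t 2.0 pos [ 0.612  -0.0933  0.1455] f [-1.6  0.6 -1.1] open 0.0595 q [-0.17  0.43  1.54  0.    1.18  0.58]
shift [71.5  0.9  4.2] rot [ 0.004 -0.008  0.005]
[[-0.009, 0.679, 0.734], [0.002, 0.734, -0.679], [-1.0, -0.005, -0.008]]
```

View pics/b1.png

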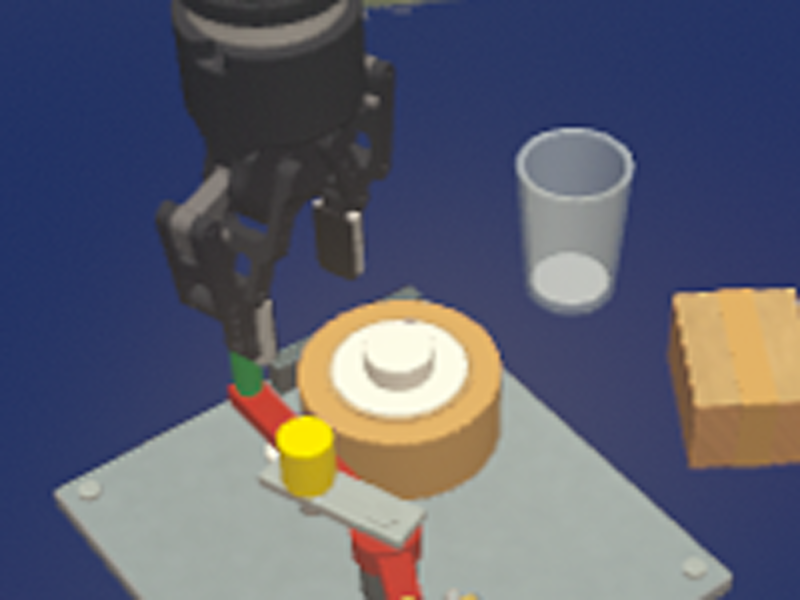

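View pics/a1.png

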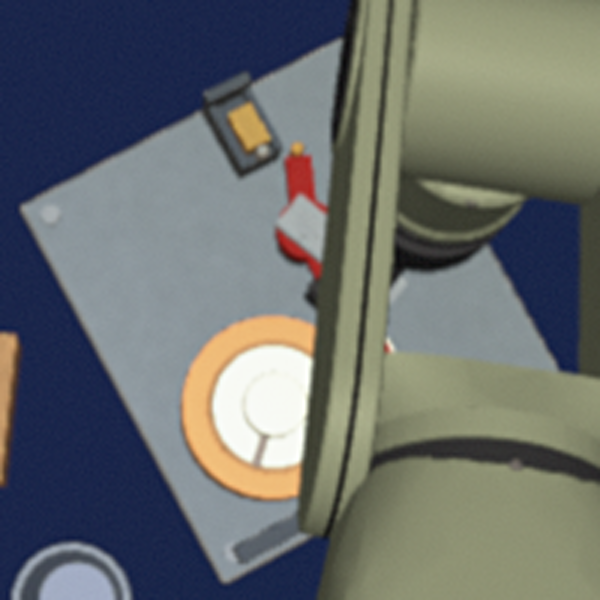

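```bash
python3 - <<'E'
from h import *
plan([.615,-.0953,.074],-43)
S=vision.get_image("scene")
p=get_obs()['position']
for d in(-.03,0,.03):
  print((proj(S,p+d*np.array([.731,-.682,0]))-[190,150])*4)
E
```

```text
t 2.1 pos [ 0.6142 -0.0922  0.15  ] f [-0.  -0.4  0.7] open 0.0598 q [-0.17  0.43  1.53  0.    1.18  0.58]
shift [75.9 -1.7  2.9] rot [ 0.006 -0.001  0.001]
[[-0.001, 0.678, 0.735], [0.001, 0.735, -0.678], [-1.0, -0.001, -0.001]]
[341.56242167 324.27542181]
[304.26609286 361.55286978]
[265.3611706  400.44546155]
```

```bash
python3 - <<'E'
from h import *
S=vision.get_image("scene");im=cv2.resize(S["image"][190:290,220:320],(600,600),interpolation=2)
p=get_obs()['position']; j=np.array([.735,-.678,0])
for d in(-.03,0,.03):
  for z in (0,.019,.03):
    u=(proj(S,p+d*j+[0,0,z])-[220,190])*6+2.5
    cv2.circle(im,tuple(int(x) for x in u),3,(0,0,255) if z==0 else (255,255,0),-1)
cv2.imwrite("pics/b2.png",im)
c=proj(S,p)
E
```

```text
(no output)
```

View pics/b2.png

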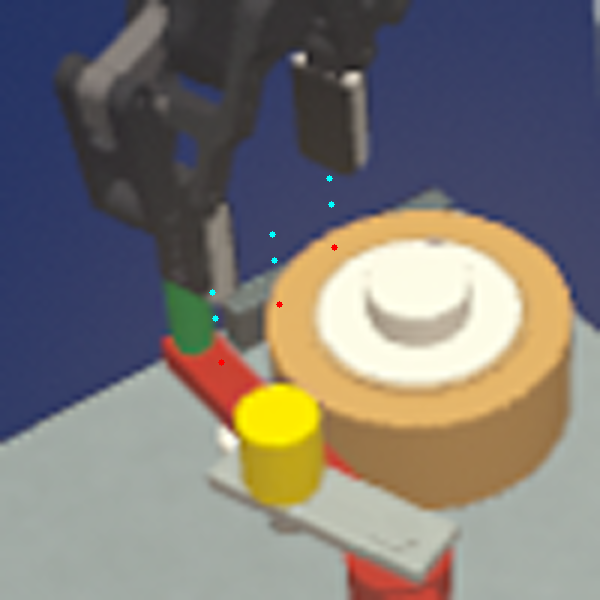

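```bash
python3 - <<'E'
from h import *
S=vision.get_image("scene");im=cv2.resize(cv2.imread("pics/scene0.png")[0:100,440:560],(720,600),interpolation=2)
p=np.array([.2103,.5347,.2014]); j=np.array([.366,.931,0])
for d in(-.0425,0,.0425):
  for z in (0,.019,.03):
    u=(proj(S,p+d*j+[0,0,z])-[440,0])*6+2.5
    cv2.circle(im,tuple(int(x) for x in u),3,(0,0,255) if z==0 else (255,255,0),-1)
cv2.imwrite("pics/b3.png",im)
E
```

```text
(no output)
```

View pics/b3.png

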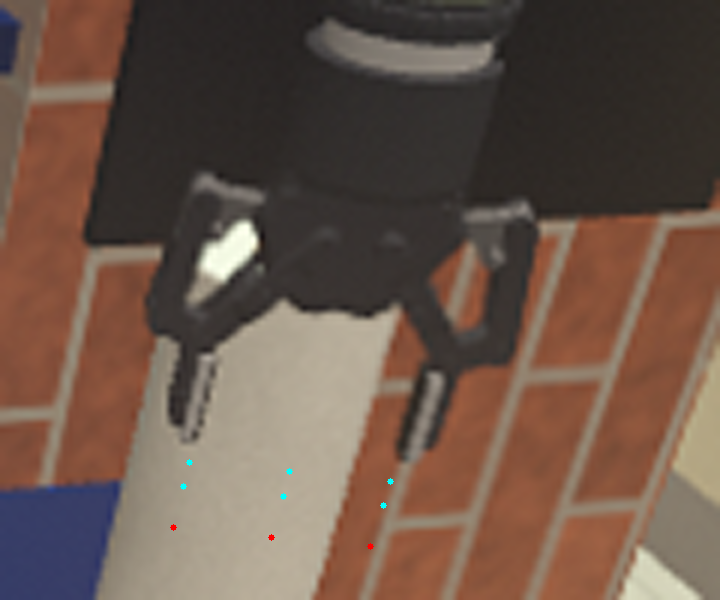

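Call:
step_arm --moves '[[[1,0,0,0,0,0,0],[1,0,0,0,0,0,0],[1,0,0,0,0,0,0],[1,0,0,0,0,0,0],[1,0,0,0,0,0,0],[1,0,0,0,0,0,0]]]'

```text
t: 2.85
position: [0.6145, -0.0925, 0.1501]
eef_rot: [0.257, 0.659, -0.257, 0.659]
contact_force: [-0.4, 0.5, 0.2]
opening: -0.0001
```

```bash
cat >> h.py <<'E'
def snap(fn,x0=220,y0=190,n=100,op=None):
    S=vision.get_image("scene");k=600//n;im=cv2.resize(S["image"][y0:y0+n,x0:x0+n],(600,600),interpolation=2)
    o=get_obs();R=Ro.from_quat(o['eef_rot']).as_matrix();h=o['opening']/2
    for d in(-h,0,h):
      for x in (0,-.019,-.03):
        u=(proj(S,o['position']+R@[x,0,d])-[x0,y0])*k+k/2-.5
        cv2.circle(im,tuple(int(v) for v in u),3,(0,0,255) if x==0 else (255,255,0),-1)
    cv2.imwrite(fn,im); print(o['position'],o['opening'],o['contact_force'].round(1))
E
python3 -c "
from h import *
snap('pics/b4.png')"
```

```text
[ 0.61455634 -0.0924913   0.15004869] 0.00010527684503127321 [ 0.9  0.  -0.4]
```

View pics/b4.png

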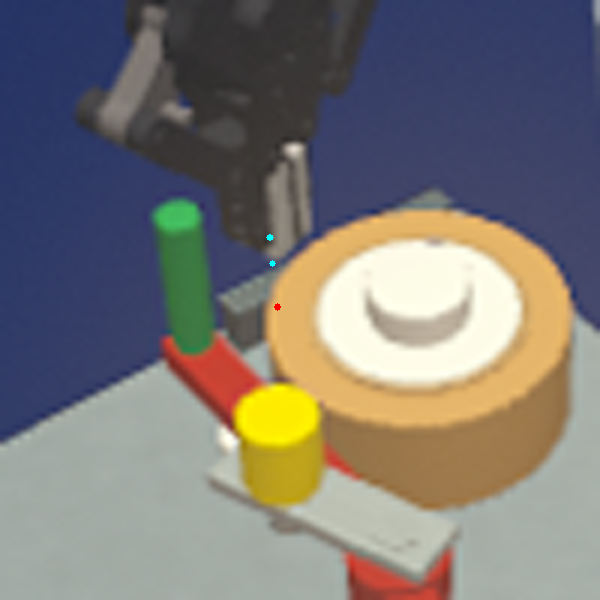

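Call:
step_arm --moves '[[[0.4,0,-1.5,2.5,0,0,0],[0.4,0,-1.5,2.5,0,0,0],[0.4,0,-1.5,2.5,0,0,0],[0.4,0,-1.5,2.5,0,0,0],[0.4,20,-1.5,2.5,0,0,0],[0.4,40,-1.5,2.5,0,0,0],[0.4,60,-1.5,2.5,0,0,0],[0.4,60,-1.5,2.5,0,0,0],[0.4,60,-1.5,2.5,0,0,0]]]'

```text
t: 3.8
position: [0.6155, -0.0953, 0.0903]
eef_rot: [0.257, 0.659, -0.257, 0.659]
contact_force: [0.6, -0.7, 0.9]
opening: 0.051
```

```bash
python3 -c "
from h import *
snap('pics/b5.png')"
```

```text
[ 0.61608654 -0.09539505  0.09106254] 0.05118262327899495 [ 0.6 -0.1  0.4]
```

View pics/b5.png

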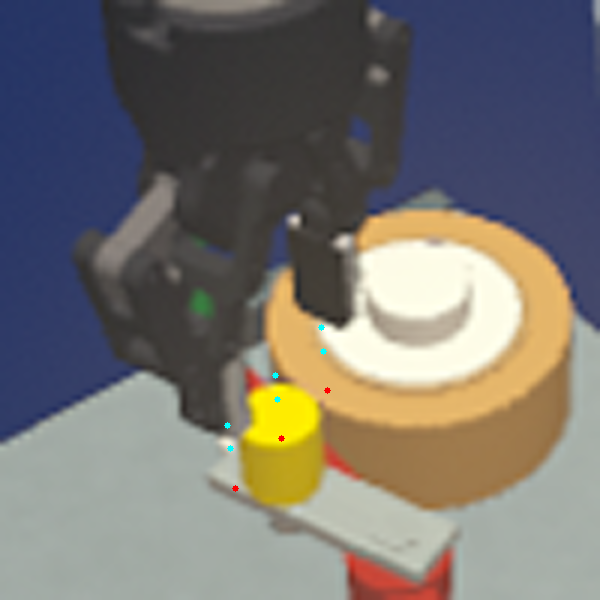

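Call:
step_arm --moves '[[[0.4,6,0,0,0,0,0],[0.4,12,0,0,0,0,0],[0.4,18,0,0,0,0,0],[0.4,18,0,0,0,0,0]]]'

```text
t: 4.25
position: [0.6146, -0.0951, 0.071]
eef_rot: [0.257, 0.659, -0.257, 0.658]
contact_force: [0.6, 0.2, 0.1]
opening: 0.0512
```

```bash
python3 -c "
from h import *
snap('pics/b6.png')"
```

```text
[ 0.61495512 -0.09517055  0.07150167] 0.05143899331662475 [-0.2 -0.5  0.2]
```

View pics/b6.png

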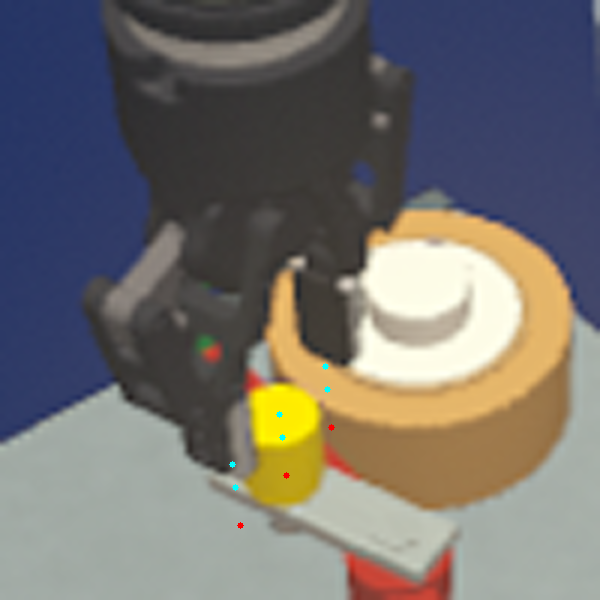

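Call:
step_arm --moves '[[[0.4,6,0,0,0,0,0],[0.4,12,0,0,0,0,0],[0.4,19,0,0,0,0,0],[0.4,19,0,0,0,0,0]]]'

```text
t: 4.7
position: [0.6144, -0.0951, 0.0517]
eef_rot: [0.257, 0.66, -0.258, 0.658]
contact_force: [-0.2, 0.6, 0.4]
opening: 0.0514
```

```bash
python3 -c "
from h import *
snap('pics/b7.png')"
```

```text
[ 0.61485456 -0.09518068  0.05224944] 0.05109093210486519 [ 0.6 -0.3 -0.3]
```

View pics/b7.png

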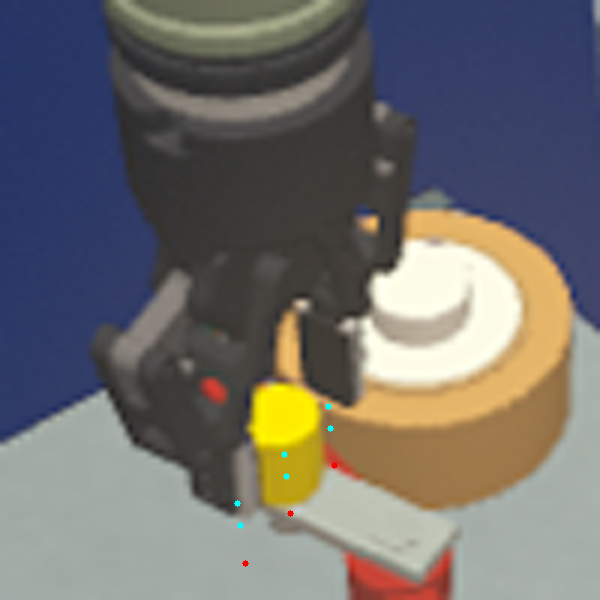

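Call:
step_arm --moves '[[[1,0,0,0,0,0,0],[1,0,0,0,0,0,0],[1,0,0,0,0,0,0],[1,0,0,0,0,0,0],[1,0,0,0,0,0,0]]]'

```text
t: 5.25
position: [0.6156, -0.0953, 0.0536]
eef_rot: [0.257, 0.658, -0.257, 0.659]
contact_force: [-1.1, 0.7, 2.9]
opening: 0.0263
```

```bash
python3 -c "
from h import *
snap('pics/b8.png')"
```

```text
[ 0.61561728 -0.09528653  0.0535796 ] 0.025820516295256137 [-0.5 -0.1  2.9]
```

View pics/b8.png

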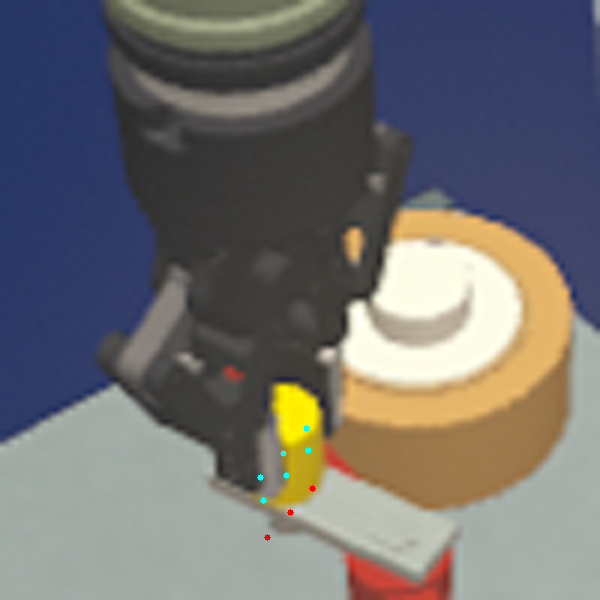

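Call:
step_arm --moves '[[[1,-3,0,0,0,0,0],[1,-7,0,0,0,0,0],[1,-12,0,0,0,0,0],[1,-17,0,0,0,0,0],[1,-21,0,0,0,0,0],[1,-24,0,0,0,0,0],[1,-25,0,0,0,0,0],[1,-25,0,0,0,0,0]]]'

```text
t: 6.1
position: [0.6155, -0.0953, 0.0778]
eef_rot: [0.257, 0.659, -0.257, 0.659]
contact_force: [3.7, -0.4, -5.9]
opening: 0.026
```

```bash
python3 -c "
from h import *
snap('pics/b9.png')"
```

```text
[ 0.61551705 -0.09531163  0.07776316] 0.025864313514076333 [ 3.6 -0.5 -6.3]
```

View pics/b9.png

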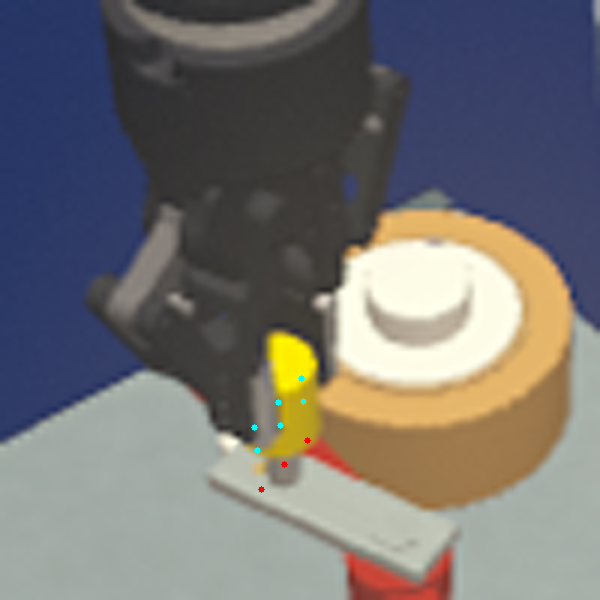

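Call:
step_arm --moves '[[[0.4,0,0,0,0,0,0],[0.4,0,0,0,0,0,0],[0.4,0,0,0,0,0,0],[0.4,0,0,0,0,0,0],[0.4,-20,0,0,0,0,0],[0.4,-40,0,0,0,0,0],[0.4,-60,0,0,0,0,0],[0.4,-60,-25,-14,0,0,0],[0.4,-60,-50,-30,0,0,0],[0.4,-60,-73,-44,0,0,0],[0.4,-60,-73,-44,0,0,0],[0.4,-60,-73,-44,0,0,0]]]'

```text
t: 7.35
position: [0.5337, -0.1193, 0.1387]
eef_rot: [0.258, 0.658, -0.257, 0.659]
contact_force: [-0.0, -0.6, -0.8]
opening: 0.0515
```

```bash
python3 -c "
from h import *
snap('pics/b10.png',200,170,120)
plan([.5338,-.119,.066],-43)"
```

```text
[ 0.53436182 -0.11914158  0.13861212] 0.05143986055879777 [-0.   0.4  0.3]
t 7.4 pos [ 0.5344 -0.1191  0.1386] f [-0.   0.4  0.3] open 0.0514 q [-0.24  0.32  1.73  0.    1.09  0.5 ]
shift [72.6 -0.4 -0.6] rot [ 0.005  0.001 -0.001]
[[0.002, 0.678, 0.735], [-0.0, 0.735, -0.678], [-1.0, 0.001, 0.001]]
```

View pics/b10.png

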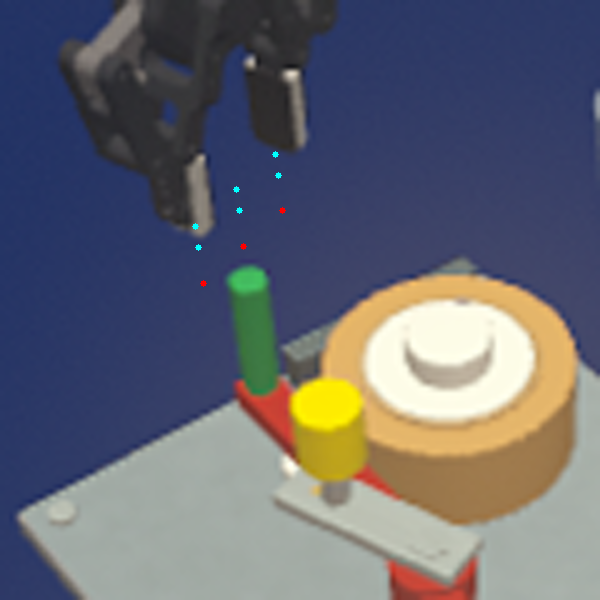

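Call:
step_arm --moves '[[[0.4,20,0,0,0,0,0],[0.4,40,0,0,0,0,0],[0.4,56,0,0,0,0,0],[0.4,70,0,0,0,0,0],[0.4,70,0,0,0,0,0]]]'

```text
t: 7.9
position: [0.5332, -0.1185, 0.0661]
eef_rot: [0.257, 0.66, -0.257, 0.657]
contact_force: [-1.2, 0.3, 0.0]
opening: 0.0517
```

```bash
python3 -c "
from h import *
snap('pics/b11.png',200,170,120)
"
```

```text
[ 0.53393859 -0.11875688  0.0672972 ] 0.050894685312593536 [0.1 0.6 0.5]
```

View pics/b11.png

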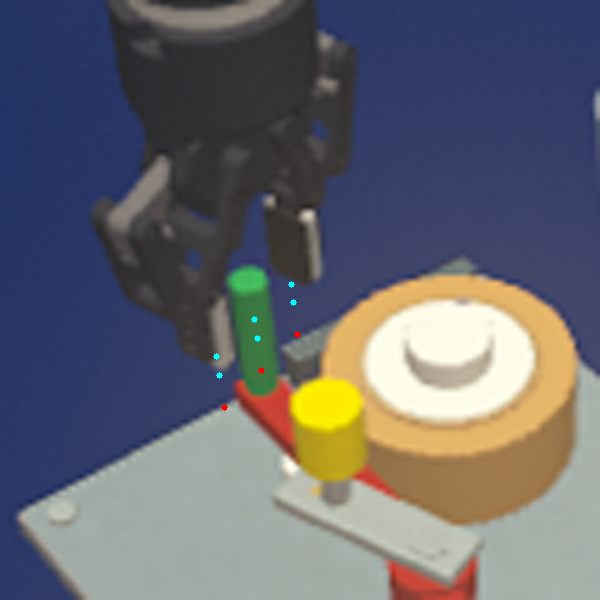

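Call:
step_arm --moves '[[[0.4,8,0,0,0,0,0],[1,8,0,0,0,0,0],[1,8,0,0,0,0,0],[1,8,0,0,0,0,0],[1,8,0,0,0,0,0],[1,8,0,0,0,0,0],[1,8,0,0,0,0,0]]]'

```text
t: 8.65
position: [0.5338, -0.1191, 0.0606]
eef_rot: [0.257, 0.658, -0.257, 0.659]
contact_force: [-1.6, 0.8, 3.3]
opening: 0.0138
```

```bash
python3 - <<'E'
from h import *
plan([.5338,-.119,.058],-43)
o=get_obs();R0=Ro.from_quat(o['eef_rot']).as_matrix()
p=[0.56907398,-0.06718881,0.47392364]
P0=loc(p,np.array([-.055,-.03,.1]))
for a in(.08,.16,.24,.32,.4,.48,.56,.64,.70):
    X=loc(p,np.array([.07-.125*np.cos(a),-.03-.125*np.sin(a),.1])); print(a,(R0.T@(X-P0)*1e3).round(1))
E
```

```text
t 8.65 pos [ 0.5338 -0.1191  0.0606] f [-1.6  0.8  3.3] open 0.0138 q [-0.24  0.4   1.83  0.    0.91  0.5 ]
shift [ 2.6  0.1 -0.1] rot [ 0.005  0.001 -0.001]
[[0.001, 0.678, 0.735], [0.0, 0.735, -0.678], [-1.0, 0.001, 0.001]]
0.08 [ 0.  -3.1  9.5]
0.16 [ 0.  -5.4 19.2]
0.24 [ 0.  -6.9 29.1]
0.32 [ 0.  -7.6 39.1]
0.4 [ 0.  -7.5 49.1]
0.48 [ 0.  -6.6 59.1]
0.56 [ 0.  -5.  68.9]
0.64 [ 0.  -2.5 78.6]
0.7 [ 0.1 -0.2 85.7]
```

Call:
step_arm --moves '[[[1,0,-2,5,0,0,0],[1,0,-4,14,0,0,0],[1,0,-6,23,0,0,0],[1,0,-7,32,0,0,0],[1,0,-7.6,41,0,0,0],[1,0,-7.4,50,0,0,0],[1,0,-6.6,59,0,0,0],[1,0,-5,69,0,0,0],[1,0,-2.5,78.6,0,0,0],[1,0,-1,83.5,0,0,0],[1,0,-1,83.5,0,0,0],[1,0,-1,83.5,0,0,0]]]'

```text
t: 9.85
position: [0.593, -0.1758, 0.0604]
eef_rot: [0.258, 0.66, -0.257, 0.657]
contact_force: [-5.1, 5.1, 8.3]
opening: 0.0142
```

```bash
python3 - <<'E'
from h import *
snap('pics/b12.png',200,170,120)
T=vision.get_image("top")["image"][130:330,290:490]; cv2.imwrite("pics/a12.png",cv2.resize(T,(600,600)))
plan(loc([0.56907398,-0.06718881,0.47392364],np.array([.07-.125*np.cos(.68),-.03-.125*np.sin(.68),.06])),-43)
E
```

```text
[ 0.59291109 -0.1756991   0.06042681] 0.014289961338283594 [-5.8  4.8  8.7]
t 9.95 pos [ 0.5929 -0.1757  0.0604] f [-5.   5.9  7.9] open 0.0143 q [-0.31  0.5   1.65  0.    0.99  0.44]
shift [0.4 0.7 1.5] rot [ 0.005 -0.004  0.001]
[[-0.003, 0.678, 0.735], [0.002, 0.735, -0.678], [-1.0, -0.001, -0.004]]
```

View pics/b12.png

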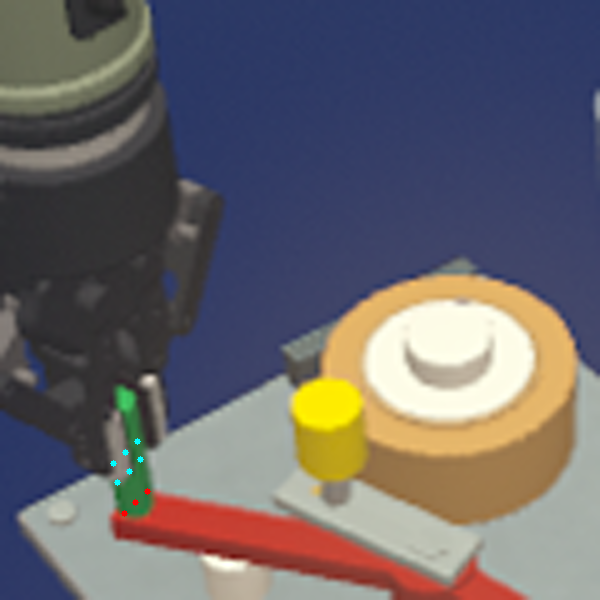

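View pics/a12.png

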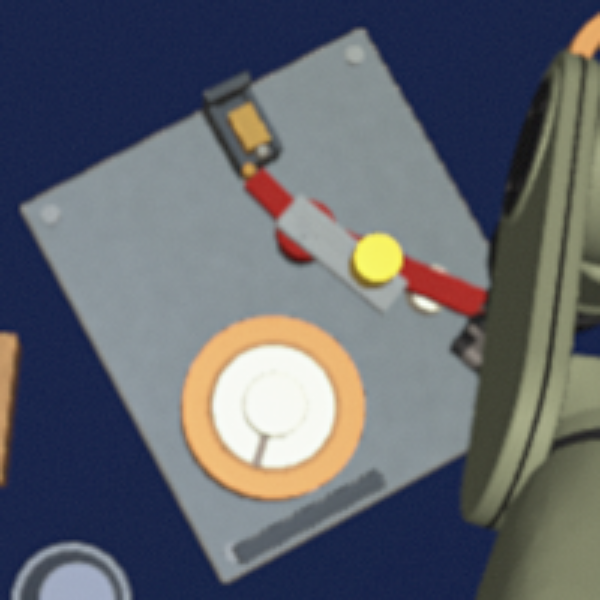

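Call:
step_arm --moves '[[[1,0,0,0,0,0,0],[1,0,0,0,0,0,0],[1,0,0,0,0,0,0],[1,0,0,0,0,0,0]]]'

```text
t: 10.35
position: [0.5928, -0.1757, 0.0604]
eef_rot: [0.258, 0.66, -0.257, 0.657]
contact_force: [-5.3, 4.0, 7.7]
opening: 0.0144
```

```bash
python3 - <<'E'
from h import *
snap('pics/b13.png',200,170,120)
S=vision.get_image("scene")["image"]; cv2.imwrite("pics/s13.png",S)
E
```

```text
[ 0.59279519 -0.17565867  0.06043966] 0.014891193664990083 [-4.5  5.7  8.5]
```

View pics/s13.png

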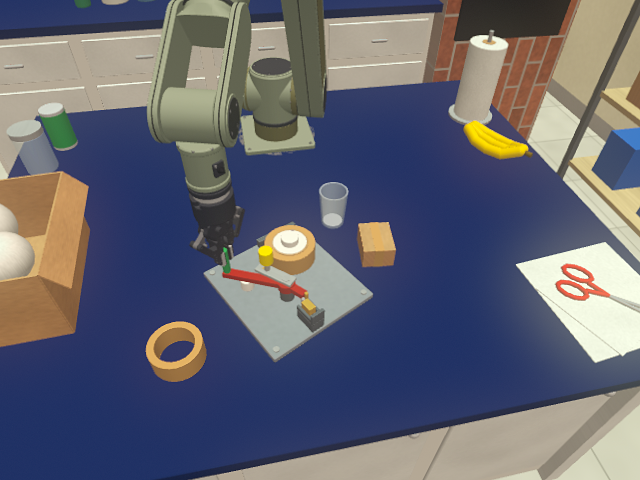

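The scene view shows the spare roll (177, 350), tumbler (333, 205) and carton (377, 244) where they started. The cap is up at (265, 256), and the post is held at (226, 262). I'm handing in now.

```bash
python3 -c "
from station import arm,get_obs
print(arm.finish_job()); print(get_obs()['t'])"
```

```text
the job is handed in; nothing more can be done
None
the job is handed in; nothing more can be done
```

I pulled the yellow lock cap up to its stop, then pinched the green post and swung the red arm back past the click. I handed the job in at about 10.5 s, still holding the post; no verdict was reported.

- **Lock cap:** the tool rose about 24 mm with the cap gripped and ended pulling against the stop with about 6 N. Later pictures show the cap still up.
- **Tensioner arm:** the last checks put it at about 0.66 rad, from both the tool position and the top view. It needs more than 0.54, and its stop is at 0.78.
- **Pawl:** it looks home in the top view, judged by eye only.
- **Hold on the post:** the pinch was steady at a 14 mm opening for a 16 mm post. The wrist read about 7 N sideways and 8 N vertically.
- **Bystanders:** the spare roll, tumbler and carton look unmoved, and the tumbler is upright.

**Disagreement:** in the scene camera the fingertips appeared about 26 mm higher than the reported tool position. I set the gripping heights from the pictures instead, and both grips held.

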